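Set a coupling hub on the flat of a pump drive's shaft

ROBOT

A 7-joint arm with a two-finger parallel gripper is mounted at the origin on the work surface. World frame = base frame: x ahead of the robot, y to its left, z up, the work surface at z = 0. Lengths are in m, angles in rad, forces in N, time in s.
With the tool pointing down it reaches from about 0.35 to 0.9 m from the base axis. Payload 8.1 kg.
Tool frame: the origin (TCP) lies midway between the tips of the shut fingers; the grasp point (between the pads) lies 19 mm behind it; z points along the fingers, y is the line along which they close (so a half turn about z gives the same grasp; the last joint's range is limited). The gripper opens to 92 mm and grips with 3 to 60 N. Pads are 19 mm wide; open, the fingers measure 130 mm over their backs; the gripper's body (75 mm by 190 mm) begins 47 mm behind the grasp point.
Start: joints at [1.14, 0.434, 0.025, 1.573, -0.012, 1.134, -0.075], TCP at [0.201, -0.592, 0.227] pointing down, gripper open.
Joint ranges: [-2.62, 2.62], [-0.44, 2.09], [-1.27, 1.32], [0.08, 2.57], [-1.32, 4.46], [0.12, 2], [-2.74, 2.74]. Speed limits (rad/s): [2.22, 2.22, 3.01, 3.01, 3.14, 3.14, 3.14].

INTERFACE

Orientations are given as a rotation vector (axis times angle).
In Python, from cell import arm gives the robot as it stands.
- The arm moves only by the tool carry_out, never from a script. Its arguments are lists of equal length, an entry for each row: "claw": the finger opening in cm, from 0 to 9.18; "delta_pos": the shift along the tool's x, y, z in cm, a list of three; "angular": the turn, a rotation vector about the tool's x, y, z in rad, a list of three. In form: {"claw": [claw, ...], "delta_pos": [[dx, dy, dz], ...], "angular": [[ax, ay, az], ...]}. A call has 1 to 20 rows; each row shifts and turns the commanded pose from where the row before left it, along the tool's axes as they then stand; what a row does not reach is not made up. A row lasts 1/10 s, in which the tool goes at most 50 mm and 8.59 degrees, less where a joint would pass 70% of its speed; a pose out of reach is approached as far as the arm can. A call with a gripper value outside its range is refused whole. The fingers move at their own pace and stop on an object; "force" is the grip in N (left out, the last holds). Time passes only in rows, so rows that do not move let the fingers close. It gives the time, the measured TCP pose, the force, the opening and the grip force at its end, in the units of the state.
- arm.observe(): the state, without advancing time (a new reading comes with each control period).
- arm.get_image(name): name is "scene" or "side" or "wrist"; returns a dict with "frame" (400x640x3 uint8, red, green, blue), "mtx" (3x3 intrinsics, pixels), "dist" ([k1, k2, p1, p2, k3] as OpenCV has them; the pictures are not rectified), "T" (4x4, takes a point from camera to world coordinates). Camera axes: x right, y down, z forward; pixel columns grow to the right and rows downward; lengths in m; the calibration is good to about 2 mm. A picture is of the moment at which its call begins. There is no depth.
- arm.sign_off(): hands the job in; it is judged then, once.
Trained networks look in a picture, given as the dict that the camera call returned (one of the last four; its "shot" number tells which), for a name from the list of things; names that differ only in an ending like _2 or _b are one class to them, and where a whole thing is asked for, a point or a joint stands for the part that bears it (a point fixed in the world has none). Each returns a list of dicts, best first, with "conf" (0 to 1); they miss things now and then, are a little off and sometimes report something else, mostly with a low value. They report only what shows in the picture. A call takes as long as a camera call. They do not tell look-alikes from the thing itself.
- arm.look_for(label, picture): "centre" ([column, row] as shares, 0 to 1, of the picture: columns of its width, rows of its height, amid what is visible of it).
- arm.trace(label, picture): "region" (400x640 bool, what is visible of it) and "centre" ([column, row] as shares, 0 to 1, of the picture: columns of its width, rows of its height, amid what is visible of it).
- arm.place_of(label, picture): "centre" ([column, row] as shares, 0 to 1, of the picture: columns of its width, rows of its height: a listed point, or the origin of a listed thing).
The state is a dict: "clock": time; "joints": joint angles; "dq": joint speeds; "joint_efforts": joint torques, N m; "position": TCP position; "ee_rot": TCP orientation; "force": force on the tool from outside, world axes, zero at the start; "ft_torque": the same for the moment, N m; "width": opening from 0.0 (shut) to 1.0 (fully open); "gripper_force": force on a finger pad.
Only numpy, scipy, OpenCV 4.12 (cv2) and the standard library are available. Lean on these libraries where they do the work, as an engineer would, in place of code of your own. Each camera call takes 0.05 s, during which the arm holds its last target. There are 200 camera calls.

TASK

The coupling hub has slid down the upright motor shaft of the pump drive. Pinch the top of the shaft across its flat and turn the shaft until the flat faces straight out of the opening in the yellow guard, let go, then take the hub, turn it on the shaft until its set screw points the same way as the flat, and slide it up until its face (the one the jaws stand on) is flush with the end of the shaft. Finish while still holding the hub there, fingers off the set screw so that a colleague can tighten it through the opening, and leave the loose parts lying around alone.

Things in the scene. Friction and masses are not known exactly. Their poses are not given: they have to be found in the camera images.
- drive: pump drive stand, fixed to the bench: aluminium adapter plate 240 x 200 mm (x -100 to +140, y -100 to +100 mm), its top 150 mm above the bench, on four posts, a blue motor below it. Origin on the bench on the shaft's axis; z up; x points straight out of the guard's opening
- guard_top (a point): middle of the top edge of the yellow half-round sheet guard on the plate, straight behind the shaft (drive x = -90 mm). The guard has a 90 mm radius about the shaft, stands 60 mm above the plate, is closed on the drive's -x half and open towards +x
- flat: set-screw flat on the top 30 mm of the upright 20 mm shaft: 15 mm wide, 6.5 mm from the axis (16.5 mm across the flat, 20 mm elsewhere). Origin in its middle, 15 mm below the shaft's end; z up; x points out of the flat. The shaft turns endlessly, friction 0.12 N m, and stays where left; at the start the flat is 0.5 to 1.6 rad anticlockwise (from above) of the guard's opening
- shaft_end (a point): centre of the upper end of the shaft, on its axis, 66 mm above the adapter plate; a red paint line on it runs from the axis towards the flat
- hub: dark steel jaw-coupling hub, loose round the shaft, resting on a bearing nose 8 mm high: ring 42 mm outside, 20 mm high, bore 22.4 mm (about 1 mm play all round), three jaws 8 mm high on its upper face; 0.18 kg. Origin at the centre of its underside; z up; x towards its set screw, at the start within 1.3 rad of the guard's opening. Turns and slides freely; falls back when let go
- hub_face (a point): centre of the hub's upper face (the face the jaws stand on), on the bore's axis 20 mm above the hub's underside
- set_screw: brass-coloured set screw, 8 mm diameter, backed out so that it stands 4.5 mm proud of the hub's side at mid height. Origin at the centre of its outer end, 25.5 mm from the bore's axis; x points outward
- pump_hub: bystander: bright steel hub of the pump side, 42 mm diameter, 28 mm high with its jaws, standing on the bench beside the stand. Origin under its centre
- spider: bystander: red elastomer spider (six-armed star, 41 mm across, 10 mm thick) lying on the adapter plate in front of the guard's opening. Origin under its centre
- hex_key: bystander: dark L-shaped hex key, 100 x 34 mm, 6 mm thick, lying on the bench beside the stand. Origin under the middle of its long arm
Mind the look-alikes: they are no part of the job. What is shaped like the hub but blue or pink is not meant.

How it is judged:
On the way:
1. the shaft is pinched with a finger on its flat, and the flat faces out of the guard's opening within 0.25 rad (contact force between the fingers and flat above 2 N and angle between the x axis of flat and the x axis of drive, either way round below 0.25 rad and x of flat in the frame of drive above 0 m), for 0.2 s.
At the end, for the whole second after the job is handed in: Flat faces out of the guard's opening within 0.3 rad; set screw points the same way as the flat within 0.2 rad; the hub, round the shaft, has its jaw-side face level with the shaft's end within 3 mm and is held still by the fingers, which do not touch the set screw (angle between the x axis of flat and the x axis of drive, either way round below 0.3 rad and x of flat in the frame of drive above 0 m and angle between the x axis of hub and the x axis of flat, either way round below 0.2 rad and x of set_screw in the frame of flat above 0 m and z of hub_face in the frame of shaft_end between -0.003 and 0.003 m and horizontal distance between hub_face and shaft_end below 0.004 m and linear speed of hub below 0.02 m/s and contact force between the fingers and hub above 2 N and contact force between the fingers and set_screw below 0.5 N); the arm keeps its last pose, push and grip.
It fails at once if a loose part lying around is moved by more than 20 mm (distance of any of pump_hub, spider, hex_key from where it was at the start of the episode above 0.02 m).
It also fails if it takes over 53 s, if anything falls off the work surface, if the arm or the gripper's body presses on something with over 40 N, if the wrist force passes 120 N, or if a joint passes its speed limit or range.

## Working session

There is one attempt and no reset: what is moved stays moved. The work goes in short steps, Python scripts to look and compute and a tool call to move; the robot and the scene stay as the last step left them, time stands still between calls to the robot, and variables do not carry over. Pictures are saved under pics/ and viewed, at most 10 in all, crops included, and the job is handed in when it is done.

Besides the shell and the picture viewer there is one more tool, called after "Call:" in YAML: its name, and indented under it one key for each argument. carry_out: Moves the arm, as the interface text tells. Its arguments: {"type":"object","properties":{"claw":{"type":"array","items":{"type":"number"}},"delta_pos":{"type":"array","items":{"type":"array","items":{"type":"number"}}},"angular":{"type":"array","items":{"type":"array","items":{"type":"number"}}},"force":{"type":"number"}},"required":["claw","delta_pos","angular"]}

```bash
mkdir -p pics
cat > h.py <<'E'
from cell import arm
import numpy as np, cv2
from scipy.spatial.transform import Rotation as R
def ray(p,c):
    px=np.array([[[c[0]*640,c[1]*400]]],float)
    u=cv2.undistortPoints(px,p["mtx"],np.array(p["dist"],float))[0,0]
    T=np.array(p["T"]); d=T[:3,:3]@[u[0],u[1],1]; return T[:3,3],d/np.linalg.norm(d)
def tri(rs):
    A=np.zeros((3,3));b=np.zeros(3)
    for o,d in rs:
        M=np.eye(3)-np.outer(d,d);A+=M;b+=M@o
    x=np.linalg.solve(A,b)
    return x,[np.linalg.norm((np.eye(3)-np.outer(d,d))@(x-o))*1e3 for o,d in rs]
def proj(p,X):
    T=np.linalg.inv(np.array(p["T"]))
    return cv2.projectPoints(np.atleast_2d(np.array(X,float)),cv2.Rodrigues(T[:3,:3])[0],T[:3,3],p["mtx"],np.array(p["dist"],float))[0][:,0]
def save(p,n): cv2.imwrite("pics/"+n+".png",p["frame"][:,:,::-1])
E
cat > a.py <<'E'
from h import *
np.set_printoptions(precision=4,suppress=True)
P={n:arm.get_image(n) for n in("scene","side","wrist")}
for n in P: save(P[n],n+"0")
for l in["drive","guard_top","flat","shaft_end","hub","hub_face","set_screw","pump_hub","spider","hex_key"]:
    rs=[]
    for n in P:
        for q in arm.place_of(l,P[n])[:3]:
            print(l,n,round(q["conf"],2),np.round(np.array(q["centre"])*[640,400],1))
s=arm.observe();print(s)
for n in P: print(n,np.array(P[n]["T"])[:3])
cv2.imwrite("pics/both.png",cv2.resize(np.vstack([P["scene"]["frame"],P["side"]["frame"]])[:,:,::-1],(480,600)))
E
python3 a.py
```

```text
drive scene 0.77 [322.5 226.2]
drive side 0.72 [318.6 248.9]
guard_top scene 0.7 [354.9 155.2]
guard_top side 0.93 [270.9 176.1]
flat scene 0.56 [327.2 193.7]
shaft_end scene 0.44 [324.3 187. ]
shaft_end side 0.73 [317.5 173.6]
hub scene 0.57 [329.3 199.9]
hub scene 0.49 [383.2 172.1]
hub scene 0.41 [279.9 181.9]
hub side 0.96 [316.2 305.7]
hub side 0.87 [320.2 194.5]
hub side 0.57 [230.7 249.1]
hub_face scene 0.75 [380.6 168.4]
hub_face scene 0.68 [328.  195.4]
hub_face scene 0.47 [284.8 177. ]
hub_face side 0.92 [315.2 303.1]
hub_face side 0.7 [232.1 245.7]
hub_face side 0.57 [317.2 190.5]
pump_hub scene 0.7 [242.9 185.2]
pump_hub side 0.72 [356.2 334.5]
spider scene 0.69 [308.4 263.6]
spider side 0.7 [368.6 179.4]
hex_key scene 0.61 [327.1 192.4]
hex_key scene 0.58 [415.5 284.6]
{'clock': 1.65, 'joints': array([ 1.1404,  0.4345,  0.025 ,  1.5732, -0.0116,  1.134 , -0.0751]), 'dq': array([ 0.    ,  0.0012,  0.0005, -0.0004, -0.0006, -0.0001, -0.0005]), 'joint_efforts': array([  0.0002, -66.7665,   0.9842, -31.4807,  -0.0607,   0.0328,
         0.0001]), 'position': array([ 0.2012, -0.5917,  0.2267]), 'ee_rot': array([3.0995, 0.5124, 0.0001]), 'force': array([-0.1214,  0.1055, -0.4913]), 'ft_torque': array([ 0.0462,  0.0212, -0.0045]), 'gripper_force': 0.0, 'width': 0.9962726082829385}
scene [[-0.2738  0.8784 -0.3918  0.9013]
 [ 0.9618  0.25   -0.1117  0.1235]
 [-0.0002 -0.4074 -0.9132  0.8909]]
side [[ 0.869  -0.3221  0.3757  0.2823]
 [-0.4948 -0.5587  0.6656 -0.4919]
 [-0.0044 -0.7643 -0.6449  0.6667]]
wrist [[ 0.3222 -0.9053 -0.2769  0.2763]
 [-0.9467 -0.3087 -0.0922 -0.5667]
 [-0.002   0.2918 -0.9565  0.3831]]
```

View pics/scene0.png

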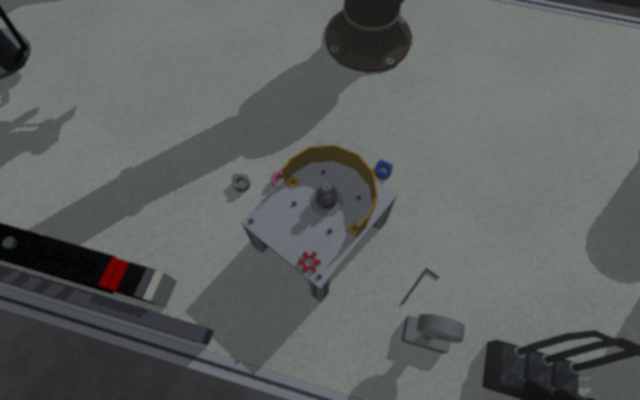

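View pics/side0.png

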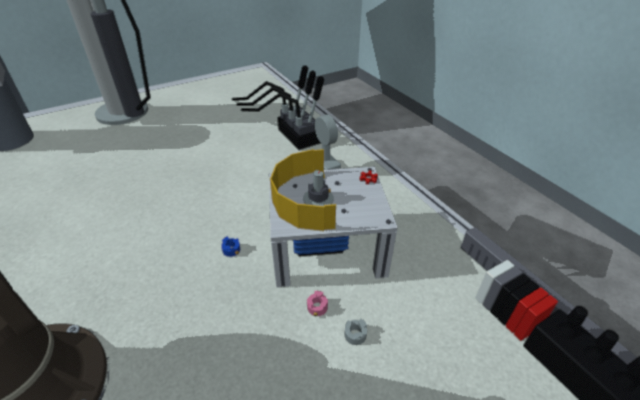

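```bash
cat > b.py <<'E'
from h import *
np.set_printoptions(precision=4,suppress=True)
S={n:np.load(n+".npy",allow_pickle=True).item() for n in()}
sc=arm.get_image("scene");sd=arm.get_image("side")
import pickle;pickle.dump((sc,sd),open("p.pkl","wb"))
def t(n,a,b): print(n,*tri([ray(sc,np.array(a)/[640,400]),ray(sd,np.array(b)/[640,400])]))
t("guard",[354.9,155.2],[270.9,176.1])
t("shaft_end",[324.3,187],[317.5,173.6])
t("hub",[329.3,199.9],[320.2,194.5])
t("hubface",[328,195.4],[317.2,190.5])
t("spider",[308.4,263.6],[368.6,179.4])
t("drive",[322.5,226.2],[318.6,248.9])
E
python3 b.py
```

```text
guard [0.5054 0.0765 0.2117] [np.float64(3.338750086843061), np.float64(3.3387500868430684)]
shaft_end [0.5869 0.0387 0.2123] [np.float64(2.57801295699162), np.float64(2.578012956991674)]
hub [0.5901 0.0449 0.1561] [np.float64(3.345310936593488), np.float64(3.345310936593514)]
hubface [0.585 0.043 0.169] [np.float64(0.631973633578691), np.float64(0.63197363357872)]
spider [0.717  0.0439 0.1457] [np.float64(1.0405901281228305), np.float64(1.040590128122932)]
drive [0.5869 0.035  0.0004] [np.float64(2.5041444279487797), np.float64(2.5041444279487357)]
```

Scene shows the dark hub on the shaft at (327,198). Look-alikes are blue (384,170), pink (278,180) and the bright pump hub (241,184). The spider is at (309,262) and the hex key at (418,287). I choose the dark hub on the shaft inside the guard. In the side view, the shaft end is at (318,174) and the hub at (319,192). The measured shaft end is z≈0.212 (0.216 expected).

Next I hover with the wrist camera for a close crop.

Call:
carry_out:
  claw: [9,9,9,9,9,9,9,9,9,9,9,9,9,9,9,9,9,9,9,9]
  delta_pos:
    - [3.16,-2.63,-0.58]
    - [3.16,-2.63,-0.58]
    - [3.16,-2.63,-0.58]
    - [3.16,-2.63,-0.58]
    - [3.16,-2.63,-0.58]
    - [3.16,-2.63,-0.58]
    - [3.16,-2.63,-0.58]
    - [3.16,-2.63,-0.58]
    - [3.16,-2.63,-0.58]
    - [3.16,-2.63,-0.58]
    - [3.16,-2.63,-0.58]
    - [3.16,-2.63,-0.58]
    - [3.16,-2.63,-0.58]
    - [3.16,-2.63,-0.58]
    - [3.16,-2.63,-0.58]
    - [3.16,-2.63,-0.58]
    - [3.16,-2.63,-0.58]
    - [3.16,-2.63,-0.58]
    - [0,0,0]
    - [0,0,0]
  angular:
    - [0,0,0]
    - [0,0,0]
    - [0,0,0]
    - [0,0,0]
    - [0,0,0]
    - [0,0,0]
    - [0,0,0]
    - [0,0,0]
    - [0,0,0]
    - [0,0,0]
    - [0,0,0]
    - [0,0,0]
    - [0,0,0]
    - [0,0,0]
    - [0,0,0]
    - [0,0,0]
    - [0,0,0]
    - [0,0,0]
    - [0,0,0]
    - [0,0,0]

```text
clock: 3.75
position: [0.5874, 0.0404, 0.3308]
ee_rot: [-3.099, -0.516, 0.001]
force: [0.1, -1.1, -0.2]
width: 0.976
gripper_force: 0.0
```

```bash
cat > c.py <<'E'
from h import *
import sys,pickle
np.set_printoptions(precision=4,suppress=True)
tag=sys.argv[1]
p=arm.get_image("wrist"); save(p,tag); out={"p":p}
for l in sys.argv[2:]:
    for q in arm.place_of(l,p)[:2]:
        out.setdefault(l,[]).append(np.array(q["centre"])); print(l,round(q["conf"],2),np.round(out[l][-1]*[640,400],1))
pickle.dump(out,open(tag+".pkl","wb"))
s=arm.observe()
r=R.from_rotvec(s["ee_rot"]).as_matrix()
print(s["clock"],s["joints"],s["position"],"yawx",np.arctan2(r[1,0],r[0,0]),"z",r[:,2],s["force"])
T=np.array(p["T"]);print("cam",T[:3,3],"intool",r.T@(T[:3,3]-s["position"]))
E
python3 c.py w1 shaft_end hub_face set_screw flat guard_top
```

```text
shaft_end 0.63 [320.  192.1]
hub_face 0.96 [324.3 182.4]
hub_face 0.57 [225.2 242.7]
set_screw 0.63 [336.4 158.7]
flat 0.71 [321.2 178.4]
guard_top 0.73 [259.8 259.7]
4.05 [ 0.1044  0.3392 -0.3642  1.4763  0.1224  1.3485 -1.5127] [0.5871 0.0382 0.3313] yawx 0.32586547513436287 z [ 0.0001 -0.0006 -1.    ] [ 0.4878  0.4006 -0.132 ]
cam [0.6627 0.0653 0.4878] intool [ 0.0803 -0.0014 -0.1566]
```

View pics/w1.png

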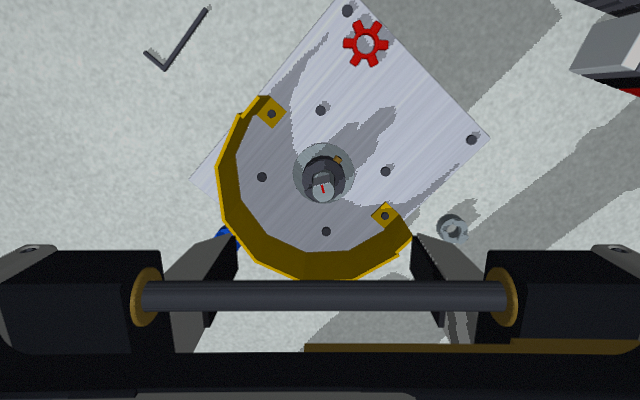

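The wrist view shows the shaft end at (321,188) with the red line, the dark hub round it at (324,180) with the brass screw at (337,159), and the spider at (365,43). Pink and blue are outside the guard.

```bash
cat > d.py <<'E'
from h import *
import pickle
np.set_printoptions(precision=4,suppress=True)
W=pickle.load(open("w1.pkl","rb"));p=W["p"];sc,sd=pickle.load(open("p.pkl","rb"))
n=np.array([640,400])
g=lambda P,a:ray(P,np.array(a)/n)
print("end",*tri([g(p,[320.8,188]),g(sc,[324.3,187]),g(sd,[317.5,173.6])]))
print("hubface",*tri([g(p,[324.3,182.4]),g(sc,[328,195.4]),g(sd,[317.2,190.5])]))
print("guard",*tri([g(p,[259.8,259.7]),g(sc,[354.9,155.2]),g(sd,[270.9,176.1])]))
def at(P,a,z):
    o,d=g(P,a);return o+d*(z-o[2])/d[2]
f=p["frame"].astype(int);m=(f[...,0]-f[...,1]>50)&(f[...,0]-f[...,2]>50);m[:165]=0;m[205:]=0;m[:,:305]=0;m[:,340:]=0
ys,xs=np.nonzero(m);print("red",len(xs),xs.min(),xs.max(),ys.min(),ys.max())
Q=np.array([at(p,[x+.0,y+.0],.216) for x,y in zip(xs,ys)]);c=Q.mean(0);u,s,v=np.linalg.svd(Q-c)
print("red mid",c,"dir",np.arctan2(v[0,1],v[0,0]),"ends",at(p,[xs[ys.argmin()],ys.min()],.216),at(p,[xs[ys.argmax()],ys.max()],.216))
b=(f[...,0]-f[...,2]>50)&~m;b[:150]=0;b[172:]=0;b[:,:322]=0;b[:,352:]=0
ys,xs=np.nonzero(b);print("brass",len(xs),xs.mean(),ys.mean(),at(p,[xs.mean(),ys.mean()],.170))
print("net screw",at(p,[336.4,158.7],.168),"netface",at(p,[324.3,182.4],.178),"end",at(p,[320,192.1],.216),"guard",at(p,[259.8,259.7],.21),"spider",at(p,[365,43],.16))
# plate holes/corners in the wrist view: front edge
print("corner/holes",*[at(p,a,.15) for a in([347,11],[472,140],[320,110],[385,171],[262,177],[326,231],[271,113],[385,216])])
cv2.imwrite("pics/w1c.png",cv2.resize(p["frame"][140:215,280:380,::-1],(800,600),interpolation=cv2.INTER_CUBIC))
E
python3 d.py
```

```text
end [0.5876 0.0404 0.2114] [np.float64(2.2350664852876525), np.float64(3.5770202504441255), np.float64(2.2315397198575178)]
hubface [0.5844 0.0407 0.1704] [np.float64(2.9560601438397405), np.float64(2.862952923486348), np.float64(0.17613554228735795)]
guard [0.5055 0.0752 0.2119] [np.float64(1.8530447681914342), np.float64(2.8585666855097434), np.float64(4.053106417921656)]
red 23 321 324 185 192
red mid [0.5895 0.0415 0.216 ] dir -2.576813839779333 ends [0.5921 0.0436 0.216 ] [0.5866 0.0408 0.216 ]
brass 38 337.13157894736844 159.28947368421052 [0.6095 0.0335 0.17  ]
net screw [0.6094 0.0342 0.168 ] netface [0.5857 0.0384 0.178 ] end [0.586  0.0424 0.216 ] guard [0.5049 0.0735 0.21  ] spider [0.7149 0.0442 0.16  ]
corner/holes [0.7357 0.0683 0.15  ] [ 0.668  -0.0894  0.15  ] [0.6466 0.0637 0.15  ] [ 0.6106 -0.0193  0.15  ] [0.5633 0.099  0.15  ] [0.5276 0.0164 0.15  ] [0.6283 0.1082 0.15  ] [ 0.5647 -0.0378  0.15  ]
```

View pics/w1c.png

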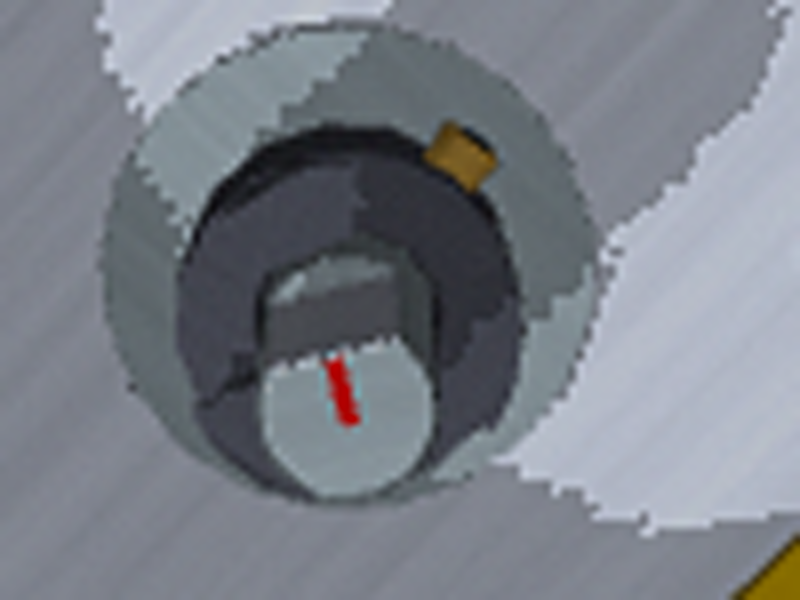

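The crop shows the dark hub on its nose. The brass screw is at crop (462,157), and the red line runs from (348,425) to (335,357), with the flat edge perpendicular to it.

| Quantity | Value |
|---|---|
| Shaft axis | (0.587, 0.040) |
| Drive x direction | −0.405 rad |
| Flat direction | 0.503 rad |
| Screw direction | −0.28 rad |

The drive direction comes from the plate holes and corners. I now align with the flat and descend to pinch.

Call:
carry_out:
  claw: [4,4,4,4,4,4,4,4,4,4,4,4,4,4,4,4,4,4,4,4]
  delta_pos:
    - [0,0,0]
    - [0,0,0]
    - [0,0,0]
    - [0,0,0]
    - [0,0,0]
    - [0,0,0]
    - [0,0,0]
    - [0,0,0]
    - [0,0,0]
    - [0,0,0]
    - [0,0,0]
    - [0,0,0]
    - [0.16,-0.09,2]
    - [0,0,3]
    - [0,0,3]
    - [0,0,3]
    - [0,0,2]
    - [0,0,1]
    - [0,0,0]
    - [0,0,0]
  angular:
    - [0,0,-0.1457]
    - [0,0,-0.1457]
    - [0,0,-0.1457]
    - [0,0,-0.1457]
    - [0,0,-0.1457]
    - [0,0,-0.1457]
    - [0,0,-0.1457]
    - [0,0,-0.1457]
    - [0,0,-0.1457]
    - [0,0,-0.1457]
    - [0,0,-0.1457]
    - [0,0,-0.1457]
    - [0,0,0]
    - [0,0,0]
    - [0,0,0]
    - [0,0,0]
    - [0,0,0]
    - [0,0,0]
    - [0,0,0]
    - [0,0,0]

```text
clock: 6.05
position: [0.5863, 0.0405, 0.1921]
ee_rot: [1.596, 2.705, 0.001]
force: [0.1, 0.2, 0.6]
width: 0.439
gripper_force: 0.0
```

```bash
python3 c.py w2 shaft_end
```

```text
shaft_end 0.78 [325.6 277.8]
6.15 [ 0.3095  0.4945 -0.6774  1.6711  0.3417  1.0952  0.0378] [0.5866 0.0407 0.1925] yawx 2.07587186514445 z [ 0.0021  0.0002 -1.    ] [-0.1238  0.4723 -0.0934]
cam [0.5487 0.1088 0.3492] intool [ 0.0778  0.0001 -0.1568]
```

View pics/w2.png

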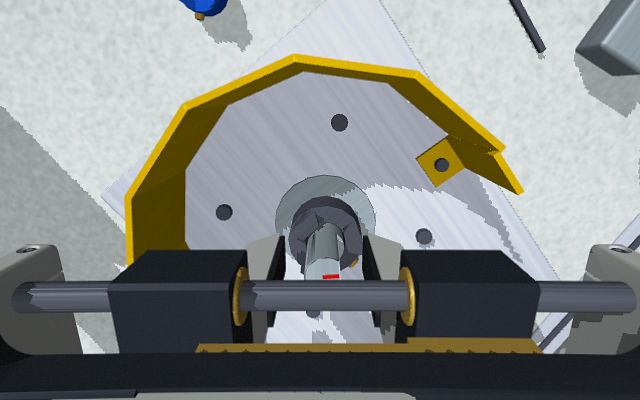

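Red line at (331,276) lies horizontal, so the flat's normal is along the closing line; the shaft is between the fingers. Pinch and turn.

Call:
carry_out:
  claw: [0.5,0.5,0.5,0.5,0.5,0.5,0.5,0.5,0.5,0.5,0.5,0.5,0.5,0.5,0.5,0.5,0.5]
  delta_pos:
    - [0,0,0]
    - [0,0,0]
    - [0,0,0]
    - [0,0,0]
    - [0,0,0]
    - [0,0,0]
    - [0.023,0,0]
    - [0.023,0,0]
    - [0.023,0,0]
    - [0.023,0,0]
    - [0.023,0,0]
    - [0.023,0,0]
    - [0.023,0,0]
    - [0,0,0]
    - [0,0,0]
    - [0,0,0]
    - [0,0,0]
  angular:
    - [0,0,0]
    - [0,0,0]
    - [0,0,0]
    - [0,0,0]
    - [0,0,0]
    - [0,0,0]
    - [0,0,0.13]
    - [0,0,0.13]
    - [0,0,0.13]
    - [0,0,0.13]
    - [0,0,0.13]
    - [0,0,0.13]
    - [0,0,0.13]
    - [0,0,0]
    - [0,0,0]
    - [0,0,0]
    - [0,0,0]
  force: 25

```text
clock: 7.85
position: [0.5859, 0.0418, 0.1913]
ee_rot: [2.621, 1.731, 0.001]
force: [-0.9, -2.3, 5.7]
width: 0.173
gripper_force: 25.0
```

```bash
python3 c.py w3 shaft_end guard_top
```

```text
shaft_end 0.61 [325.3 276.9]
guard_top 0.8 [132.  272.6]
8.0 [ 0.1664  0.4503 -0.4631  1.6846  0.2251  1.0594 -0.7711] [0.5858 0.0418 0.1913] yawx 1.1672508207096413 z [ 0.0005 -0.0001 -1.    ] [-1.4475 -2.5838  5.9515]
cam [0.6174 0.1137 0.3484] intool [ 0.0785  0.0008 -0.1571]
```

View pics/w3.png

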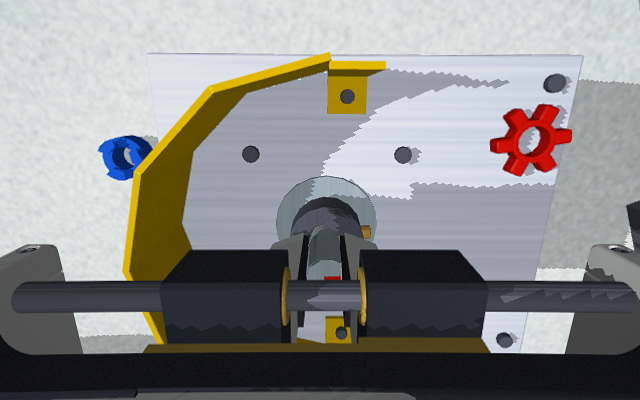

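Pinched (16 mm), and the flat is now aligned: red line at (332,279), plate edges square with the image, screw at (367,233). Release, rise slightly, and turn for the hub with the camera on the open side.

Call:
carry_out:
  claw: [8,8,8,8,8,8,8,8,8,8,8,8,8,8,8,8,8,8]
  delta_pos:
    - [0,0,0]
    - [0,0,0]
    - [0,0,0]
    - [0,0,0]
    - [0,0.175,-2]
    - [0,0,-2]
    - [0,0,0]
    - [0,0,0]
    - [0,0,0]
    - [0,0,0]
    - [0,0,0]
    - [0,0,0]
    - [0,0,0]
    - [0,0,0]
    - [0,0,0]
    - [0,0,0]
    - [0,0,0]
    - [0,0,0]
  angular:
    - [0,0,0]
    - [0,0,0]
    - [0,0,0]
    - [0,0,0]
    - [0,0,0]
    - [0,0,0]
    - [0,0,0.1445]
    - [0,0,0.1445]
    - [0,0,0.1445]
    - [0,0,0.1445]
    - [0,0,0.1445]
    - [0,0,0.1445]
    - [0,0,0.1445]
    - [0,0,0.1445]
    - [0,0,0.1445]
    - [0,0,0.1445]
    - [0,0,0]
    - [0,0,0]

```text
clock: 9.8
position: [0.5871, 0.0416, 0.231]
ee_rot: [3.112, -0.429, -0.0]
force: [-0.4, -0.6, -0.6]
width: 0.871
gripper_force: 0.0
```

```bash
python3 c.py w4 shaft_end hub_face set_screw
```

```text
shaft_end 0.57 [323.1 240.9]
hub_face 0.68 [324.4 215.5]
hub_face 0.5 [458.2 198.2]
set_screw 0.64 [324.7 178.5]
10.0 [-0.0438  0.3815 -0.1619  1.6477  0.0667  1.118  -2.071 ] [0.5872 0.0413 0.2311] yawx -0.2768231826061073 z [-0.0001  0.     -1.    ] [-0.4049  0.1959  0.2818]
cam [0.6636 0.0198 0.3881] intool [ 0.0794 -0.0002 -0.1571]
```

View pics/w4.png

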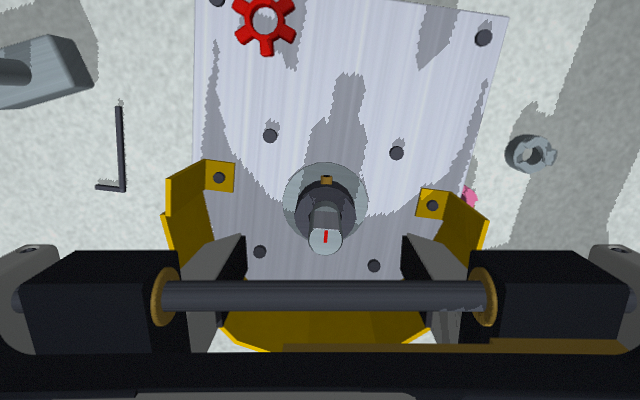

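The view from the open side shows the shaft end at (325,240) with the red line slightly clockwise, and the screw at (326,181) straight along tool x. The finger path on both sides is clear. Descend and grip.

Call:
carry_out:
  claw: [8,8,8,8,8,3,3,3,3,3,3,3,3,3]
  delta_pos:
    - [0,0,2]
    - [0,0,2]
    - [0,0,1.8]
    - [0,0,1]
    - [0,0,0]
    - [0,0,0]
    - [0,0,0]
    - [0,0,0]
    - [0,0,0]
    - [0,0,0]
    - [0,0,0]
    - [0,0,0]
    - [0,0,0]
    - [0,0,0]
  angular:
    - [0,0,0]
    - [0,0,0]
    - [0,0,0]
    - [0,0,0]
    - [0,0,0]
    - [0,0,0]
    - [0,0,0]
    - [0,0,0]
    - [0,0,0]
    - [0,0,0]
    - [0,0,0]
    - [0,0,0]
    - [0,0,0]
    - [0,0,0]
  force: 20

```text
clock: 11.4
position: [0.5873, 0.0413, 0.1634]
ee_rot: [3.111, -0.437, 0.001]
force: [-1.2, -0.0, 4.6]
width: 0.453
gripper_force: 20.0
```

Call:
carry_out:
  claw: [3,3,3,3,3,3,3,3,3,3,3,3,3,3]
  delta_pos:
    - [0,0,-0.2]
    - [0,0,-0.2]
    - [0,0,-0.2]
    - [0,0,-0.4]
    - [0,0,-0.4]
    - [0,0,-0.4]
    - [0,0,-0.4]
    - [0,0,-0.4]
    - [0,0,-0.4]
    - [0,0,-0.4]
    - [0,0,-0.4]
    - [0,0,0]
    - [0,0,0]
    - [0,0,0]
  angular:
    - [0,0,0.0]
    - [0,0,0.064]
    - [0,0,0.064]
    - [0,0,0]
    - [0,0,0]
    - [0,0,0]
    - [0,0,0]
    - [0,0,0]
    - [0,0,0]
    - [0,0,0]
    - [0,0,0]
    - [0,0,0]
    - [0,0,0]
    - [0,0,0]

```text
clock: 12.8
position: [0.5871, 0.0414, 0.2009]
ee_rot: [3.077, -0.635, -0.0]
force: [-0.7, 1.0, -1.9]
width: 0.452
gripper_force: 20.0
```

```bash
python3 c.py w5 shaft_end hub_face set_screw
python3 - <<'E'
from h import *
import pickle
W=pickle.load(open("w5.pkl","rb"));p=W["p"]
sd=arm.get_image("side");sc=arm.get_image("scene")
a=cv2.resize(p["frame"][130:280,250:400],(600,600),interpolation=2)
save({"frame":a},"w5c")
c=proj(sd,[.5874,.0411,.205])[0].astype(int);print(c)
b=cv2.resize(sd["frame"][c[1]-35:c[1]+40,c[0]-50:c[0]+50],(800,600),interpolation=2);save({"frame":b},"s5c")
print(W["p"]["mtx"])
# predicted px: shaft end circle centre, hub face centre, screw end
u=np.array([np.cos(-.405),np.sin(-.405),0]);A=np.array([.5874,.0411,.216])
print(proj(p,[A,A+10e-3*u,A-10e-3*u,A+25.5e-3*u-[0,0,.010],A+21e-3*u]))
E
```

```text
shaft_end 0.71 [324.6 267.4]
shaft_end 0.33 [541.1 130.4]
hub_face 0.76 [475.6 187.9]
set_screw 0.66 [322.6 209.8]
13.0 [-0.0672  0.4048 -0.1301  1.6896  0.0589  1.0513 -2.1938] [0.5871 0.0413 0.2009] yawx -0.40688394609539125 z [-0.0003 -0.0001 -1.    ] [-0.5142  0.0171 -2.6099]
cam [0.6601 0.0097 0.358 ] intool [ 0.0795  0.0002 -0.1571]
[318 176]
[[334.72755219   0.         323.47832007]
 [  0.         334.72755219 195.56105418]
 [  0.           0.           1.        ]]
[[323.07885272 267.83850499]
 [323.03787546 248.62244472]
 [323.11833748 286.3927043 ]
 [322.9904364  210.05042377]
 [322.99094909 226.66595882]]
```

View pics/w5c.png

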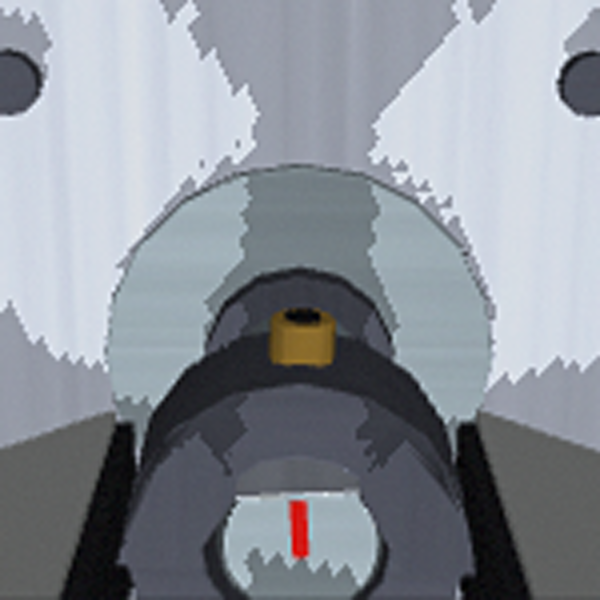

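View pics/s5c.png

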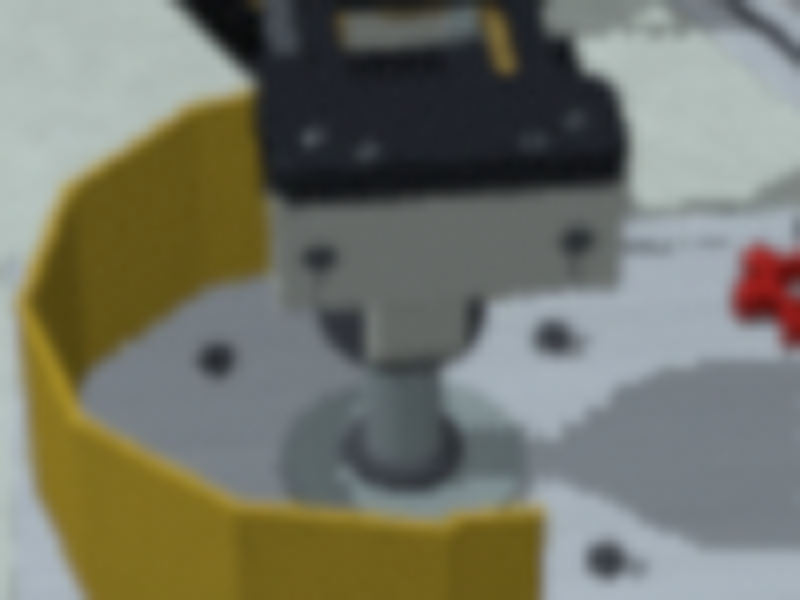

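The crop shows the screw at (302,338), in line with the red line at (299,528). The hub face rings the shaft end and the fingers are clear of the screw. The side view shows the hub raised around the shaft top with the spider untouched. Measured lift is 37.5 mm of 38, so I add 0.5 mm and check.

Call:
carry_out:
  claw: [3,3,3,3,3]
  delta_pos:
    - [0,0,-0.05]
    - [0,0,0]
    - [0,0,0]
    - [0,0,0]
    - [0,0,0]
  angular:
    - [0,0,0]
    - [0,0,0]
    - [0,0,0]
    - [0,0,0]
    - [0,0,0]

```text
clock: 13.6
position: [0.5872, 0.0414, 0.2016]
ee_rot: [3.077, -0.635, -0.0]
force: [-0.3, -0.5, -1.6]
width: 0.452
gripper_force: 20.0
```

```bash
python3 c.py w6 set_screw
python3 - <<'E'
from h import *
import pickle
p=pickle.load(open("w6.pkl","rb"))["p"]
a=cv2.resize(p["frame"][205:295,270:380],(733,600),interpolation=2);save({"frame":a},"w6c")
u=np.array([np.cos(-.405),np.sin(-.405),0]);v=np.array([-u[1],u[0],0]);A=np.array([.5874,.0411,.216])
def crop(X): return ((proj(p,X)-[270,205]+.5)*6.667-.5).round(0).tolist()
print("flat edge, bore front, back, left,right, face front, shaft back:",crop([A+6.5e-3*u,A+11.2e-3*u,A-11.2e-3*u,A+11.2e-3*v,A-11.2e-3*v,A+21e-3*u,A-10e-3*u]))
print("per mm up (px of crop): shaft",crop([A,A+[0,0,.003]]))
E
```

```text
set_screw 0.74 [319.5 210.8]
13.7 [-0.0672  0.4042 -0.1301  1.6888  0.0588  1.0524 -2.1937] [0.5872 0.0414 0.2016] yawx -0.4068964927377953 z [-0. -0. -1.] [-0.9721 -0.0012 -2.9803]
cam [0.6602 0.0097 0.3587] intool [ 0.0796  0.0002 -0.1571]
flat edge, bore front, back, left,right, face front, shaft back: [[358.0, 336.0], [357.0, 275.0], [358.0, 556.0], [201.0, 419.0], [514.0, 418.0], [357.0, 145.0], [358.0, 542.0]]
per mm up (px of crop): shaft [[358.0, 418.0], [358.0, 440.0]]
```

View pics/w6c.png

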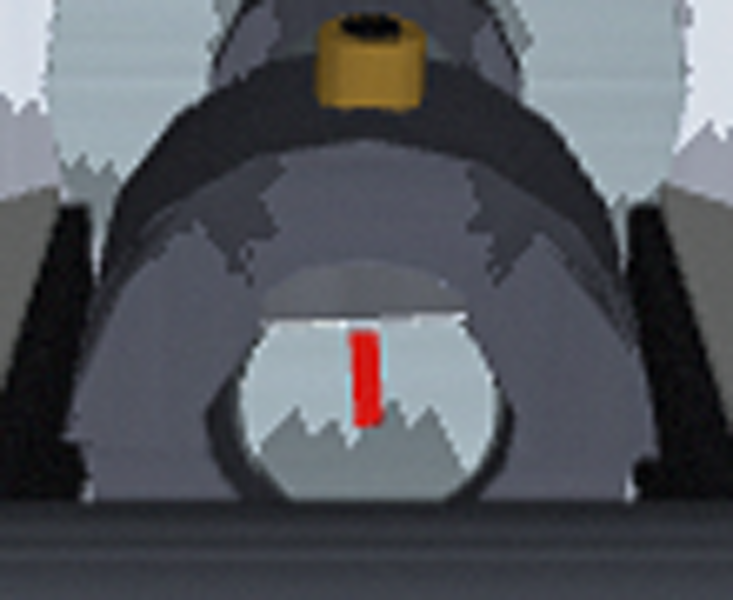

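The final crop shows the screw at (370,62) in line with the red line at (366,380). The hub face edge, bore and flat edge match the predicted flush positions to under 1 mm relative to each other. Fingers are on the sides at (60,380) and (660,380), clear of the screw.

```bash
python3 -c "
from cell import arm
print(arm.sign_off())"
```

```text
the job is handed in; nothing more can be done
None
```

The job is handed in, with no verdict returned: the flat faces out of the guard's opening, the set screw lines up with it, and the hub is held about flush with the shaft end (raised 38.2 mm of the 38 mm needed), fingers clear of the screw.

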